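Tighten a bearing lock ring with a pin spanner

TASK

Take the pin spanner from its rest, fit both prongs fully into two opposite holes of the lock ring on top of the drive unit, and with it tighten the ring (clockwise seen from above) until it is fully home against its stop. Feel for the holes and the stop gently, without forcing, then stand the spanner upright in its rest again with both prongs down in the slot, and let go. Leave the other things on the counter where they are.

Things in the scene. Friction and masses are not known exactly. Their poses are not given: they have to be found in the camera images.
- drive_unit: Grey box, a copier's paper-feed drive, 140 (x) by 110 (y) by 45 mm high, fixed to the counter; black block on its +x end, shaft stub on its -x end. On top, centred: an aluminium seat, 84 mm diameter, up to 57 mm; on that the steel lock ring, 72 mm diameter, up to 71 mm. Origin: centre of the underside; z up. Its yaw says nothing about where the ring's holes are.
- ring_top (a point): Centre of the ring's flat top, on its vertical axis, 71 mm up; axes as the drive unit's, not turning with the ring. The ring has 4 square holes, 10 by 10 mm, 10 mm deep, centred 22 mm from the axis, 90 degrees apart. Where they point varies freely and is in no reading: look, or turn the prongs, lightly pressed on the face, until they drop in.
- lock_ring (a joint): How far the ring is tightened, rad: grows clockwise seen from above, 0 (loose stop) to 1.05 (hard stop, fully home); starts between 0 and 0.3. It tells the angle left, not where the holes are. It stays where left and takes about 0.35 N m to turn (over 1.2 N m is forcing it); prongs pressed on it with 5 N slide without turning it.
- spanner: Pin spanner, upright, prongs down: steel bar 76 (x) by 20 (y) mm, 8 to 20 mm above the prong tips; two round prongs, 7 mm diameter, tips chamfered 2 mm, sticking 8 mm out below the bar at x = -22 and +22 mm; black grip block 24 (x) by 16 (y) mm, from 20 to 82 mm. About 0.22 kg. Origin: midway between the tips; z up, x along the bar. Pinch the grip across y about 55 mm above the origin.
- prong_a (a point): Tip of the prong at x = +22 mm of the spanner.
- prong_b (a point): Tip of the prong at x = -22 mm of the spanner.
- rest: The spanner's rest: a wooden block, 110 (x) by 56 (y) by 20 mm high, fixed, with one slot in the middle of its top, 61 (x) by 13 (y) mm, 12 mm deep. Origin: centre of the underside; x along the slot. The spanner stands with both prongs in the slot, its bar lying along the slot on the block's top; its origin is then 12 mm above the counter.
- dish: Small steel screw dish, 44 mm diameter, 18 mm high, between the rest and the drive unit; origin under its centre. Bystander.
- stapler: Black stapler, 130 by 36 by 52 mm; origin under its centre. Bystander.
- tape: Roll of clear tape lying flat, 76 mm diameter, 19 mm high; origin under its centre. Bystander.
- pen_cup: Black cup with pens, 84 mm diameter, 180 mm high; origin under its centre. Bystander.
- cartridge: Black toner cartridge, 260 by 50 by 45 mm; origin under its centre. Bystander.
- driver: Screwdriver lying on the counter, about 200 mm long; origin under its middle. Bystander.
Mind the look-alikes: they are no part of the job. Leave any yellow look-alike of the rest alone.

How it is judged:
By the outcome, as a careful person would: the job done as asked, in the order asked, and still so for the second after the job is handed in, with the robot touching nothing.
It also fails if it takes over 72 s, if anything falls off the work surface, if the arm or the gripper's body presses on something with over 40 N, if the wrist force passes 120 N, or if a joint passes its speed limit or range.

ROBOT

A 6-joint arm with a two-finger parallel gripper is mounted at the origin on the work surface. World frame = base frame: x ahead of the robot, y to its left, z up, the work surface at z = 0. Lengths are in m, angles in rad, forces in N, time in s.
With the tool pointing down it reaches from about 0.325 to 0.875 m from the base axis. Payload 4.4 kg.
Tool frame: the origin (TCP) lies on the centre line of the jaws, within the pads' length; the fingertips stand 25 mm ahead of it and the grasp point (between the pads) lies 6 mm ahead of it (robot.finger_overhang is the distance from the TCP to the fingertips, in m); z points along the fingers, y is the line along which they close (so a half turn about z gives the same grasp; the last joint's range is limited). The gripper opens to 85 mm and grips with 20 to 120 N. Pads are 22 mm wide; open, the fingers measure 114 mm over their backs; the gripper's body (76 mm by 85 mm) begins 54 mm behind the grasp point. The pads swing forward as they close: fully open they stand 13 mm farther back than shut.
Start: joints at [-1.339, 0.207, 1.542, -0, 1.393, -0.15], TCP at [0.214, -0.534, 0.256] pointing down, gripper open.
Joint ranges: [-2.73, 2.73], [-0.86, 2.22], [0.23, 2.46], [-1.11, 4.25], [0.08, 2.63], [-2.82, 2.82]. Speed limits (rad/s): [2.79, 2.79, 3.14, 3.14, 3.14, 3.14].

INTERFACE

Orientations are given as a unit quaternion [x, y, z, w].
In Python, from bench import robot gives the robot as it stands. Calls block until the motion is done:
- robot.movep(position, orientation): joint-space move of the TCP to a pose.
- robot.line_to(position, v=0.15, attitude=None, until_force=None): straight line of the TCP; attitude=None keeps the orientation; v is the mean speed in m/s. With until_force (N) it stops when the force on the tool has changed by that much, and returns True; else False.
- robot.move_joints(angles): joint-space move.
- robot.open_gripper() and robot.gripper_close(newtons=None): open the fingers fully, or close them until they stop; newtons is the grip in N (None keeps the last).
- robot.dwell(seconds).
- robot.ik(position, orientation): joint angles nearest the present ones, or None.
- robot.state(): the state.
- robot.grab_frame(name): name is "scene" or "top" or "wrist"; returns a dict with "image" (420x560x3 uint8, red, green, blue), "fx", "fy", "cx", "cy" (pixels), "rvec" (rotation vector, rad) and "tvec" (3), from world to camera coordinates, as OpenCV has them; the wrist camera has in their place "tool_from_camera" (4x4, takes a point from camera to tool coordinates, whose origin is the TCP and whose axes are the flange's). Camera axes: x right, y down, z forward; pixel columns grow to the right and rows downward; lengths in m; the calibration is good to about 2 mm. The wrist camera is an equidistant fisheye: a pixel r from the principal point sees the ray r / f radians off the axis. A picture is of the moment at which its call begins: read the wrist's pose just before it. There is no depth.
A pose or a line that the arm cannot do raises robot.Unreachable and nothing moves.
- robot.sign_off(): hands the job in; it is judged then, once.
The state is a dict: "time_s": time; "qpos": joint angles; "joint_vel": joint speeds; "effort": joint torques, N m; "tool_pos": TCP position; "eef_rot": TCP orientation; "contact_force": force on the tool from outside, world axes, zero at the start; "moment": the same for the moment, N m; "gripper_width": finger opening in m; "grip_force": force on a finger pad.
Only numpy, scipy, OpenCV 4.12 (cv2) and the standard library are available. Lean on these libraries where they do the work, as an engineer would, in place of code of your own. Each camera call takes 0.05 s, during which the arm holds its last target. There are 200 camera calls.

## Working session

There is one attempt and no reset: what is moved stays moved. The work goes in short steps, each a Python script; the robot and the scene stay as the last script left them, time stands still between calls to the robot, and variables do not carry over. Pictures are saved under pics/ and viewed, at most 10 in all, crops included, and the job is handed in when it is done.

```bash
ls; mkdir -p pics; python3 - <<'E'
from bench import robot
import cv2,pickle
for n in("top","scene"):
    f=robot.grab_frame(n); cv2.imwrite(f"pics/{n}0.png",f["image"][:,:,::-1]); pickle.dump(f,open(n+".pkl","wb"))
    print(n,f["fx"],f["cx"],f["cy"],f["rvec"],f["tvec"])
print(robot.state()); print(robot.finger_overhang)
E
```

```text
pics
top 432.01175358180126 286.74574640450805 201.07912513054288 [ 2.19848498 -2.16485381  0.04527477] [-0.00377416  0.49811879  1.07455663]
scene 521.6906220453372 282.75167739855306 198.80707743866444 [ 2.49139311  0.58149165 -0.19190122] [-0.45536707 -0.16214972  1.61453515]
{'time_s': 0.1, 'qpos': array([-1.33951254e+00,  2.07364984e-01,  1.54278499e+00,  3.66290818e-06,
        1.39348126e+00, -1.50453619e-01]), 'joint_vel': array([-3.08043785e-04, -1.22972020e-03, -3.11369657e-03,  4.11065971e-04,
        4.46532931e-05,  1.09239152e-03]), 'effort': array([-1.09172313e-03, -3.84095800e+01, -2.92550468e+01, -2.01090807e-04,
        4.92144929e-03, -1.69077305e-05]), 'tool_pos': array([ 0.2140799 , -0.5330016 ,  0.25523704]), 'eef_rot': array([ 9.81839354e-01,  1.89711477e-01, -3.93826785e-05, -1.01853388e-03]), 'contact_force': array([1.43383676, 0.16658717, 0.10295272]), 'moment': array([-0.00708238,  0.04833456,  0.04545959]), 'grip_force': 0.0, 'gripper_width': 0.08540514456362457}
0.025
```

View pics/top0.png

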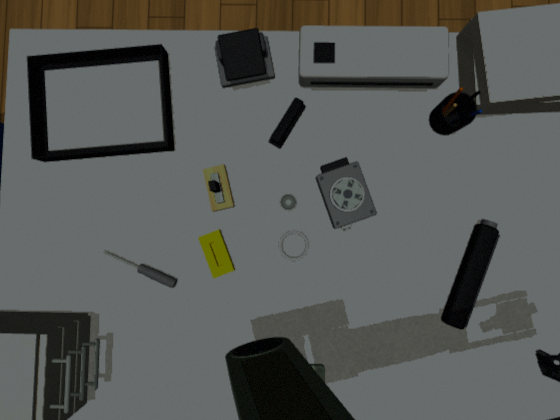

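View pics/scene0.png

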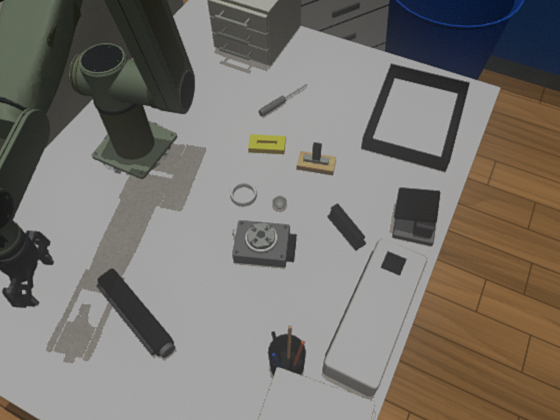

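Top view: the spanner stands in the wooden rest at about (219,188). The yellow block at (216,253) is the look-alike, so I'll leave it. The drive unit is at (347,194), with the dish at (288,202), tape at (294,245), stapler at (287,123), cartridge at (470,275) and screwdriver at (142,268). I chose the wooden rest because it has the bar and black grip on it, and will check it in a close crop.

```bash
cat > h.py <<'E'
import numpy as np,cv2,pickle
from scipy.spatial.transform import Rotation as R
def unproj(f,uv,z):
    M=R.from_rotvec(np.ravel(f["rvec"])).as_matrix(); t=np.ravel(f["tvec"])
    d=M.T@np.array([(uv[0]-f["cx"])/f["fx"],(uv[1]-f["cy"])/f["fy"],1]); c=-M.T@t
    return c+d*(z-c[2])/d[2]
def quat(yaw): # tool down, tool x axis at yaw (y = jaw line, at yaw-90)
    return (R.from_euler('z',yaw)*R.from_euler('x',np.pi)).as_quat()
E
python3 - <<'E'
from h import *
f=pickle.load(open("top.pkl","rb"));I=f["image"][:,:,::-1]
a=cv2.resize(I[155:225,184:254],(400,400),interpolation=cv2.INTER_CUBIC)
b=cv2.resize(I[155:235,307:387],(400,400),interpolation=cv2.INTER_CUBIC)
cv2.imwrite("pics/crop1.png",cv2.convertScaleAbs(np.hstack([a,b]),alpha=1.5))
print(unproj(f,(219,188),.02),unproj(f,(347,194),.071),unproj(f,(288,202),.018))
from bench import robot
w=robot.grab_frame("wrist");print({k:v for k,v in w.items() if k!="image"})
E
```

```text
[0.52832298 0.1752226  0.02      ] [ 0.51382569 -0.14082428  0.071     ] [0.49566484 0.00065569 0.018     ]
{'fx': 325.19226210127806, 'fy': 325.19226210127806, 'cx': 275.06981378908074, 'cy': 208.80959162663729, 'tool_from_camera': array([[ 6.88171070e-04, -9.54988494e-01, -2.96642045e-01,
         7.52320125e-02],
       [ 9.99999754e-01,  6.16882990e-04,  3.33920108e-04,
        -7.58052127e-04],
       [-1.35896429e-04, -2.96642202e-01,  9.54988683e-01,
        -1.17683341e-01],
       [ 0.00000000e+00,  0.00000000e+00,  0.00000000e+00,
         1.00000000e+00]])}
```

View pics/crop1.png

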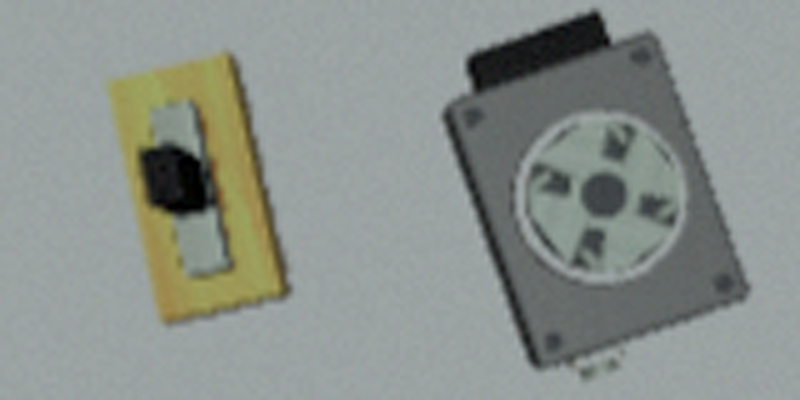

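Crop: the rest is a wooden block with the steel bar and black grip on it, so the choice is right. The ring shows four holes at about 22 mm. Next I'll take close wrist views of both.

```bash
cat >> h.py <<'E'
def rest_guess(f):
    c=[unproj(f,(184+x/5.714,155+y/5.714),.02)[:2] for x,y in((108,80),(232,53),(288,295),(165,323))]
    d=np.array(c[0])+c[1]-c[2]-c[3]; return np.mean(c,0),np.arctan2(d[1],d[0])
def wproj(w,uv,z):
    "wrist pixel(s) -> world point on plane z; w has pos,quat"
    T=np.array(w["tool_from_camera"]);Rt=R.from_quat(w["quat"]).as_matrix()
    q=np.array([uv[0]-w["cx"],uv[1]-w["cy"]])/w["fx"];th=np.hypot(*q)
    d=np.r_[q/max(th,1e-9)*np.sin(th),np.cos(th)]
    d=Rt@T[:3,:3]@d; c=w["pos"]+Rt@T[:3,3]
    return c+d*(z-c[2])/d[2]
def snap(robot,name):
    s=robot.state();w=robot.grab_frame("wrist");w["pos"]=np.array(s["tool_pos"]);w["quat"]=s["eef_rot"]
    pickle.dump(w,open(name+".pkl","wb"));cv2.imwrite(f"pics/{name}.png",w["image"][:,:,::-1]);return w
E
python3 - <<'E'
from h import *
from bench import robot
f=pickle.load(open("top.pkl","rb"))
c,y=rest_guess(f);print(c,y)
for yaw in(y,y+np.pi):
    print(robot.ik([*c,.2],quat(yaw)), robot.ik([.514,-.141,.2],quat(yaw)))
s=robot.state()
g=unproj(f,(307+604/5-80,155+195/5),.071);print(g)
robot.movep([g[0],g[1],.22],quat(y)) if robot.ik([g[0],g[1],.22],quat(y)) is not None else print("no")
snap(robot,"ring1")
robot.movep([*c,.24],quat(y)); snap(robot,"rest1")
print(robot.state()["time_s"],robot.state()["qpos"])
a=pickle.load(open("ring1.pkl","rb"))["image"];b=pickle.load(open("rest1.pkl","rb"))["image"]
cv2.imwrite("pics/both.png",np.hstack([a[:,80:480],b[:,80:480]])[:,:,::-1])
E
```

```text
[0.52884177 0.17604975] 0.25367092875680797
[ 1.66080977e-01  2.21909951e-01  1.64445046e+00 -4.44089210e-16
  1.27523225e+00  1.48320637e+00] [-4.30176011e-01  1.71839737e-01  1.70443675e+00 -4.44089210e-16
  1.26531616e+00  8.86949387e-01]
[ 0.16608098  0.22190995  1.64445046  0.          1.27523225 -1.65838628] [-0.43017601  0.17183974  1.70443675  0.          1.26531616 -2.25464327]
[ 0.51385345 -0.14273023  0.071     ]
3.2667 [ 1.63804832e-01  1.83299248e-01  1.60399803e+00 -5.52014601e-04
  1.35453590e+00  1.48294099e+00]
```

View pics/both.png

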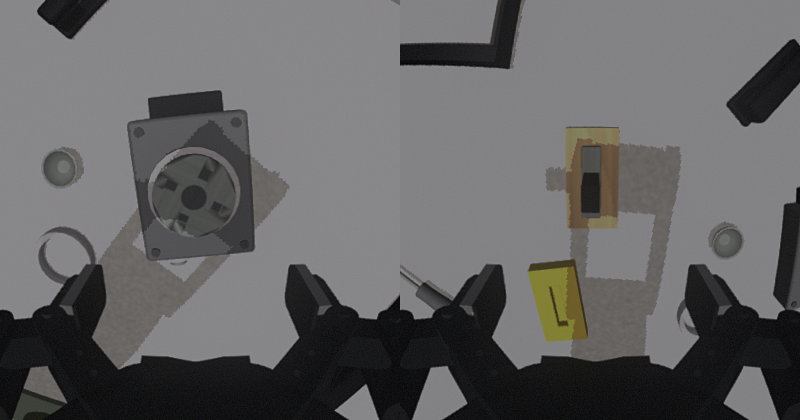

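Wrist views, in composite pixels: the ring is centred near (193,197) with four holes, and the spanner and rest are near (591,178). I'll enlarge both for exact pixels.

```bash
python3 - <<'E'
from h import *
a=pickle.load(open("ring1.pkl","rb"))["image"][142:252,220:330];b=pickle.load(open("rest1.pkl","rb"))["image"][122:232,220:330]
im=cv2.resize(np.hstack([a,b]),(800,400),interpolation=cv2.INTER_CUBIC)
cv2.imwrite("pics/zoom.png",cv2.convertScaleAbs(im[:,:,::-1],alpha=1.7,beta=0))
E
```

```text
(no output)
```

View pics/zoom.png

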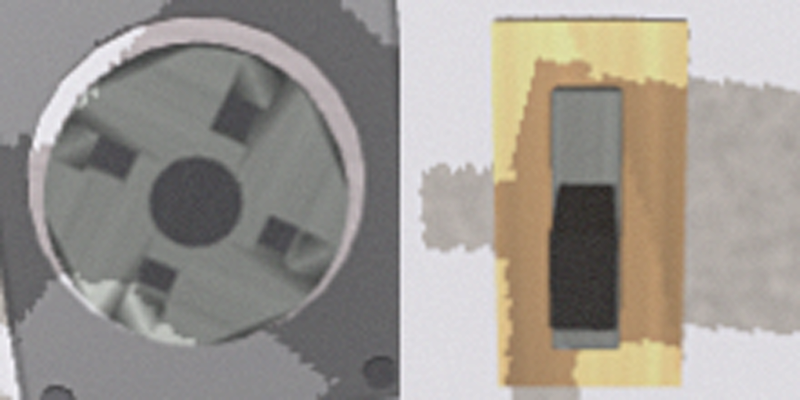

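Zoom: the ring's outline centre is about (196,195). Its hole floors are at (240,118), (113,155), (278,233) and (157,275). The bar runs from (586,88) to (585,348), and the grip's top face spans y 215–328 around x 583. Converting these to positions.

```bash
python3 - <<'E'
from h import *
k=110/400
a=pickle.load(open("ring1.pkl","rb"));b=pickle.load(open("rest1.pkl","rb"))
A=lambda x,y,z:wproj(a,(220+x*k,142+y*k),z)[:2]
B=lambda x,y,z:wproj(b,(220+(x-400)*k,122+y*k),z)[:2]
print("ring outline",(A(42,195,.071)+A(350,195,.071))/2,(A(196,44,.071)+A(196,345,.071))/2,
 np.linalg.norm(A(42,195,.071)-A(350,195,.071)),np.linalg.norm(A(196,44,.071)-A(196,345,.071)))
for z in(.071,.061):
    H=[A(*h,z) for h in((240,118),(278,233),(157,275),(113,155))]
    c=np.mean(H,0);print(z,c,[ (round(np.linalg.norm(h-c)*1e3,1),round(np.degrees(np.arctan2(*(h-c)[::-1])),1)) for h in H])
e1,e2=B(587,88,.032),B(585,348,.032);d=e1-e2
print("bar",(e1+e2)/2,np.linalg.norm(d),np.arctan2(d[1],d[0]))
c=[B(x,y,.02) for x,y in((492,20),(687,20),(682,385),(500,385))]
d=c[0]+c[1]-c[2]-c[3];print("rest",np.mean(c,0),np.arctan2(d[1],d[0]),np.linalg.norm(d)/2)
g1,g2=B(583,215,.094),B(583,328,.094);print("grip",(g1+g2)/2,np.linalg.norm(g1-g2))
print(R.from_quat(b["quat"]).as_matrix()[:,0],b["pos"])
E
```

```text
ring outline [ 0.51735609 -0.14116514] [ 0.51620414 -0.14147059] 0.07232101386388974 0.07321944331758495
0.071 [ 0.51710219 -0.14148134] [(np.float64(21.1), np.float64(-13.5)), (np.float64(21.1), np.float64(-100.7)), (np.float64(21.7), np.float64(168.4)), (np.float64(21.8), np.float64(77.6))]
0.061 [ 0.51450666 -0.14213027] [(np.float64(21.8), np.float64(-13.5)), (np.float64(21.9), np.float64(-100.7)), (np.float64(22.5), np.float64(168.4)), (np.float64(22.6), np.float64(77.6))]
bar [0.52976431 0.17973837] 0.07546543622373117 0.24266447287524728
rest [0.53118108 0.17896551] 0.25514858617271013 0.10993715913596604
grip [0.53160047 0.18020334] 0.027048459877495067
[ 9.68309021e-01  2.49754985e-01 -2.96660531e-04] [0.52909807 0.17492334 0.23984285]
```

```bash
cat >> h.py <<'E'
RING=np.array([.5168,-.1414]); REST=np.array([.530,.1795]); Y0=.25
def st(robot,tag=""):
    s=robot.state();x=R.from_quat(s["eef_rot"]).as_matrix()[:,0]
    print(tag,round(s["time_s"],2),"pos",np.round(s["tool_pos"],4),"yaw",round(np.degrees(np.arctan2(x[1],x[0])),2),"F",np.round(s["contact_force"],1),"M",np.round(s["moment"],2),"w",round(s["gripper_width"],4),"g",round(s["grip_force"],1),flush=True);return s
E
python3 - <<'E'
from h import *
from bench import robot
robot.line_to([*REST,.12],v=.15,attitude=quat(Y0)); st(robot)
print(robot.line_to([*REST,.073],v=.05,until_force=8)); st(robot)
robot.gripper_close(20); st(robot,"closed20")
robot.gripper_close(90); st(robot,"closed90")
robot.line_to([*REST,.095],v=.05); st(robot)
robot.line_to([*REST,.20],v=.15); st(robot)
snap(robot,"held")
robot.movep([*RING,.20],quat(np.radians(-12.05))); st(robot)
snap(robot,"held2")
a=pickle.load(open("held.pkl","rb"))["image"];b=pickle.load(open("held2.pkl","rb"))["image"]
cv2.imwrite("pics/heldb.png",cv2.convertScaleAbs(np.hstack([a[:,80:480],b[:,80:480]])[:,:,::-1],alpha=1.6))
E
```

```text
4.22 pos [0.531  0.1794 0.121 ] yaw 14.31 F [-0.5 -0.6 -0.4] M [-0.01  0.02  0.04] w 0.0854 g 0.0
False
 5.31 pos [0.5304 0.1796 0.0734] yaw 14.32 F [ 0.1 -0.4 -0.6] M [ 0.05  0.02 -0.  ] w 0.0854 g 0.0
closed20 5.94 pos [0.5301 0.1796 0.0731] yaw 14.33 F [-0.5 -0.9  0.8] M [-0.01  0.04  0.  ] w 0.0156 g 25.0
closed90 6.16 pos [0.5303 0.1796 0.0733] yaw 14.33 F [-0.3 -0.1  1.2] M [ 0.03  0.02 -0.02] w 0.0147 g 87.7
 6.75 pos [0.5301 0.1795 0.0953] yaw 14.33 F [ 0.1  0.4 -2. ] M [-0.02 -0.01  0.  ] w 0.0149 g 87.6
 7.6 pos [0.5291 0.1793 0.1988] yaw 14.32 F [-0.2 -0.3 -1.9] M [-0.    0.02  0.  ] w 0.0152 g 87.6
 8.87 pos [ 0.5169 -0.1404  0.1997] yaw -11.99 F [ 0.1 -0.5 -1.3] M [ 0.04  0.02 -0.03] w 0.0149 g 87.6
```

View pics/heldb.png

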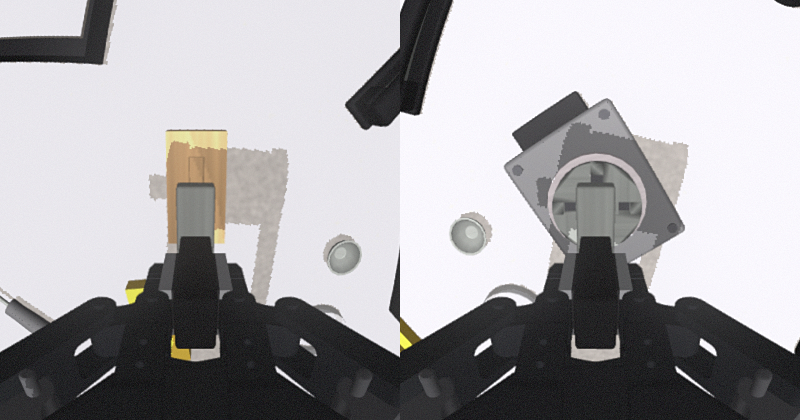

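The spanner is held straight: bar end at row 184, centred at column 275, which is tool y = 0. The hole directions match. Now I'll lower it and feel for the holes.

```bash
python3 - <<'E'
from h import *
from bench import robot
w=pickle.load(open("held.pkl","rb"))
w2=dict(w,pos=np.zeros(3),quat=[0,0,0,1]);print("bar end tool x,y (nominal .038,0):",wproj(w2,(275.5,184),.041)[:2])
q=quat(np.radians(-12.05))
robot.line_to([*RING,.140],v=.08,attitude=q); robot.dwell(.2); st(robot)
print(robot.line_to([*RING,.122],v=.02,until_force=4)); st(robot)
E
```

```text
bar end tool x,y (nominal .038,0): [ 0.03884148 -0.00041445]
 10.02 pos [ 0.5173 -0.1417  0.1408] yaw -12.05 F [-0.3 -0.5 -1.6] M [-0.01 -0.03 -0.04] w 0.0153 g 87.6
True
 10.76 pos [ 0.5165 -0.1413  0.1242] yaw -12.05 F [0.5 0.7 4.9] M [ 0.03  0.07 -0.06] w 0.0149 g 88.6
```

Both prongs went in fully, stopping at 124 mm (the depth expected for fully in). Now turning clockwise in small steps while watching the moment.

```bash
python3 - <<'E'
from h import *
from bench import robot
p=[*RING,.1243];y=-12.05
for i in range(14):
    y-=3; robot.line_to(p,v=.05,attitude=quat(np.radians(y)))
    s=robot.state();x=R.from_quat(s["eef_rot"]).as_matrix()[:,0]
    print(round(s["time_s"],2),round(y,1),round(np.degrees(np.arctan2(x[1],x[0])),2),np.round(s["contact_force"],1),np.round(s["moment"],2),np.round(s["tool_pos"],4),flush=True)
    if abs(s["moment"][2])>.7: break
E
```

```text
11.01 -15.1 -14.98 [-0.3 -0.4  0. ] [-0.07  0.02 -0.06] [ 0.5169 -0.1415  0.1242]
11.26 -18.1 -17.92 [ 1.  -0.   0.1] [-0.16 -0.02  0.17] [ 0.5168 -0.1415  0.1242]
11.51 -21.1 -20.92 [ 0.4 -0.4 -0.2] [-0.18 -0.03  0.28] [ 0.5168 -0.1415  0.1242]
11.76 -24.1 -23.93 [ 0.5 -1.4 -1.6] [-0.22 -0.03  0.24] [ 0.5168 -0.1415  0.1242]
12.01 -27.1 -26.93 [ 0.4 -1.7 -0.2] [-0.26 -0.06  0.25] [ 0.5168 -0.1415  0.1242]
12.26 -30.1 -29.93 [ 1.5 -1.6 -2.6] [-0.36 -0.08  0.16] [ 0.5168 -0.1415  0.1243]
12.51 -33.0 -32.93 [ 0.6 -1.4 -1.6] [-0.37 -0.03  0.16] [ 0.5168 -0.1415  0.1242]
12.76 -36.0 -35.93 [ 0.8 -2.8 -2.1] [-0.5  -0.07  0.25] [ 0.5168 -0.1415  0.1243]
13.01 -39.0 -38.93 [ 0.1 -2.7 -2.1] [-0.48 -0.07  0.19] [ 0.5168 -0.1415  0.1243]
13.26 -42.0 -41.93 [-0.  -2.5 -3.1] [-0.47  0.03  0.18] [ 0.5168 -0.1415  0.1243]
13.51 -45.0 -44.93 [ 0.8 -3.  -1.8] [-0.51  0.01  0.2 ] [ 0.5167 -0.1415  0.1243]
13.76 -48.0 -47.93 [ 0.4 -2.2 -2.8] [-0.63 -0.    0.23] [ 0.5168 -0.1415  0.1243]
14.01 -51.0 -50.93 [ 0.1 -3.7 -2.6] [-0.64  0.01  0.22] [ 0.5168 -0.1415  0.1243]
14.26 -54.0 -53.93 [-0.3 -3.5 -2.4] [-0.7  -0.    0.27] [ 0.5167 -0.1415  0.1243]
```

```bash
python3 - <<'E'
from h import *
from bench import robot
p=[RING[0],RING[1]-.0005,.1243];y=-54.05
while y>-86:
    y-=1; robot.line_to(p,v=.05,attitude=quat(np.radians(y)))
    s=robot.state();x=R.from_quat(s["eef_rot"]).as_matrix()[:,0]
    print(round(s["time_s"],2),round(y,1),round(np.degrees(np.arctan2(x[1],x[0])),2),np.round(s["contact_force"],1),np.round(s["moment"],2),flush=True)
    if abs(s["moment"][2])>.6: break
robot.dwell(.3);st(robot)
w=snap(robot,"turned")
E
```

```text
14.51 -55.0 -55.0 [ 0.2 -1.7 -1.2] [-0.39  0.    0.28]
14.76 -56.0 -56.03 [ 0.1 -1.4 -2.1] [-0.25 -0.02  0.33]
15.01 -57.0 -57.04 [ 0.5 -1.3 -1.5] [-0.14  0.02  0.26]
15.26 -58.0 -58.05 [-0.2  0.  -1.6] [-0.07 -0.06  0.27]
15.51 -59.0 -59.05 [ 0.4  0.2 -2.2] [0.03 0.   0.28]
15.76 -60.0 -60.05 [-0.4  0.1 -1.9] [0.06 0.01 0.29]
16.01 -61.0 -61.02 [ 0.3  1.1 -2.6] [0.27 0.02 0.48]
16.26 -62.0 -61.99 [ 0.5  1.4 -1.2] [ 0.23 -0.01  0.92]
 16.56 pos [ 0.5167 -0.1418  0.1243] yaw -62.03 F [-0.   1.8 -2.1] M [0.26 0.04 0.95] w 0.0152 g 88.1
```

The moment rises from 0.28 to 0.92 N m at −61°. That's the stop, and the ~0.77 rad turned fits the expected range. I'll ease back within the slack, withdraw, and check the ring and the held spanner.

```bash
python3 - <<'E'
from h import *
from bench import robot
p=np.array([RING[0],RING[1]-.0005,.1243]);q=quat(np.radians(-58.8))
robot.line_to(p,v=.05,attitude=q);robot.dwell(.2);st(robot,"eased")
print(robot.line_to(p+[0,0,.02],v=.03,until_force=12)); st(robot)
robot.line_to(p+[0,0,.08],v=.12); st(robot)
w=snap(robot,"after")
robot.movep([*REST,.20],quat(Y0)); st(robot)
r=snap(robot,"rest2")
cv2.imwrite("pics/after_b.png",cv2.convertScaleAbs(np.hstack([w["image"][100:300,175:375],r["image"][100:300,175:375]])[:,:,::-1].repeat(2,0).repeat(2,1),alpha=1.7))
E
```

```text
eased 17.06 pos [ 0.5169 -0.1421  0.1244] yaw -58.89 F [ 0.1 -0.2 -1.6] M [0.02 0.   0.03] w 0.0147 g 87.9
False
 17.88 pos [ 0.5167 -0.1419  0.1442] yaw -58.8 F [ 0.2  0.2 -2.1] M [0.02 0.05 0.02] w 0.0152 g 87.9
 18.52 pos [ 0.5164 -0.1417  0.2038] yaw -58.8 F [-0.5  1.2 -2.5] M [-0.01  0.   -0.01] w 0.0151 g 87.9
 19.8 pos [0.5302 0.1786 0.1997] yaw 14.24 F [-0.3 -0.3 -2.3] M [-0.04  0.02 -0.05] w 0.0152 g 87.9
```

View pics/after_b.png

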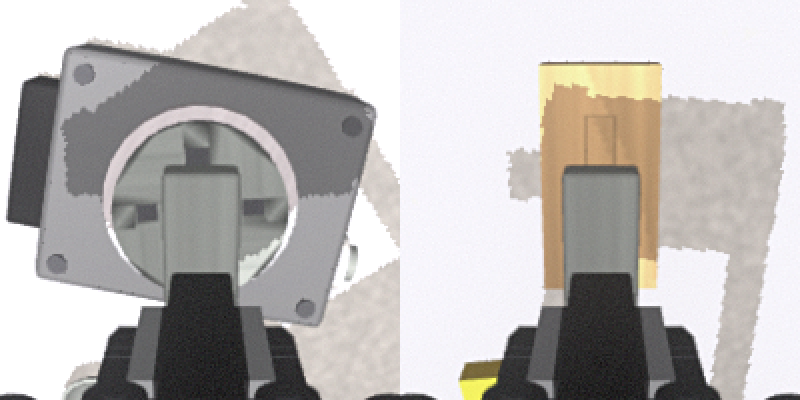

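After turning, the spanner sits straight in the hand (bar centre at column 201 of 200). The ring's holes now line up with the bar, about 48° clockwise from where they were. Right half: the slot is in line with the bar. Putting the spanner back.

```bash
python3 - <<'E'
from h import *
from bench import robot
robot.line_to([*REST,.095],v=.1,attitude=quat(Y0));robot.dwell(.2); st(robot)
print(robot.line_to([*REST,.0715],v=.02,until_force=4)); s=st(robot)
if s["tool_pos"][2]<.0755:
    robot.gripper_close(20); st(robot,"soft")
    robot.open_gripper(); st(robot,"open")
    p=np.array(s["tool_pos"]); robot.line_to([*REST,.13],v=.08); robot.line_to([*REST,.24],v=.15); robot.dwell(.3); st(robot)
    r=snap(robot,"rest3")
    robot.movep([*RING,.24],quat(Y0)); robot.dwell(.2); w=snap(robot,"ring3"); st(robot)
    cv2.imwrite("pics/final.png",cv2.convertScaleAbs(np.hstack([w["image"][:,80:480],r["image"][:,80:480]])[:,:,::-1],alpha=1.7))
E
```

```text
21.25 pos [0.5305 0.1796 0.0958] yaw 14.32 F [-0.1 -0.4 -2.2] M [ 0.03 -0.04 -0.02] w 0.0149 g 87.9
True
 22.24 pos [0.5298 0.1794 0.0732] yaw 14.33 F [0.5 0.4 5.7] M [-0.03 -0.03  0.03] w 0.0151 g 88.8
soft 22.46 pos [0.5297 0.1794 0.0732] yaw 14.33 F [-0.3 -0.7  6.5] M [ 0.02 -0.05  0.05] w 0.0153 g 88.8
open 23.14 pos [0.5282 0.1792 0.0717] yaw 14.33 F [-0.   0.1  0.4] M [0.01 0.05 0.03] w 0.0855 g 0.0
 25.2 pos [0.5296 0.1794 0.239 ] yaw 14.32 F [ 0.1 -0.2  0.2] M [ 0.03  0.02 -0.01] w 0.0855 g 0.0
 26.72 pos [ 0.5171 -0.1403  0.24  ] yaw 14.43 F [ 0.1 -0.9 -0. ] M [-0.02 -0.05  0.03] w 0.0855 g 0.0
```

View pics/final.png

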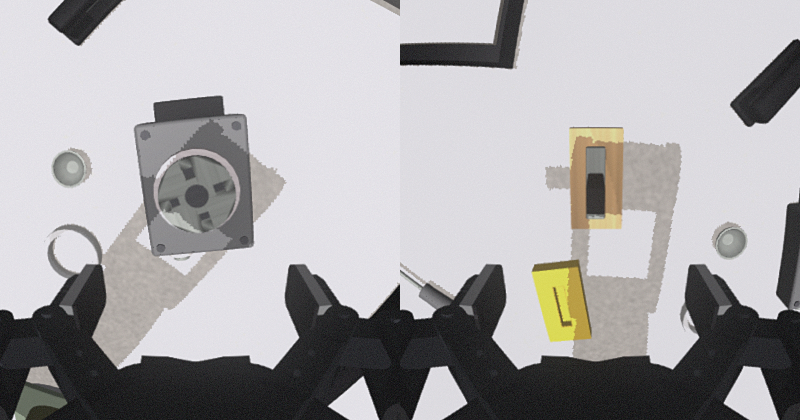

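The spanner stands upright in its rest at (595,182), the ring is turned home, and the bystanders haven't moved.

```bash
python3 -c "
from bench import robot
print(robot.sign_off())"
```

```text
the job is handed in; nothing more can be done
None
```

The job is handed in at about 27 s: the lock ring is turned clockwise about 48° to its stop (felt at 0.95 N m), and the spanner stands upright in its wooden rest, released, with the bystanders unmoved in the camera views.

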